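# Find the switch that was left on and release it

### The job

One of the four identical push-on, push-off keys on the grey bench switch box was left latched down, so one of the smithy's machines is still switched on. With closed fingertips go along the row from the left-hand key to the right-hand key (as seen from the robot) and tap each key lightly to feel whether it is up or latched; press the latched one fully home and let go, so that it springs up and all four stand raised. Do not press a raised key down so far that it could switch on, and do not push the jar, tools and other loose things on the bench about or pick them up.

Things in the scene. Friction and masses are not known exactly. Their poses are not given: they have to be found in the camera images.
- station: Grey steel switch box screwed to the bench, 140 (x) by 250 (y), lid at z = 65 mm. Origin: centre of its underside on the bench; x away from the robot, y to the left along the key row, z up. The keys stand at x = -22 and y = 75, 25, -25, -75 mm, first to fourth from the left; a blank aluminium plate behind each. Lugs at the y ends (25 mm), conduit stub at the +x side (55 mm). It stays put.
- key_a: One of four identical black round push-on, push-off keys, 30 mm across, flat top. Origin: centre of the top face; it moves only down, along z. Raised, its top is at z = 81 in the box's frame; latched, 5 mm lower (76); fully home, 72.5 mm. A collar 39 mm across, top at 70 mm, surrounds it. The letters tell nothing of the place in the row; which place is the latched one differs from start to start.
- key_b: Like key_a. Spring of each key: a raised key begins to give at 1.8 N and takes 0.2 N more per mm (2.4 N sinks it 3 mm), plus 0.2 N per 10 mm/s of speed: tap slowly, with less than 2.5 N. A latched key rests 5 mm lower and does not give below 2.8 N. The latch adds 1 to 2 N from 6 mm down. Pressed at 10 to 20 mm/s, it takes 4 to 6 N to the hard stop at 8.5 mm down.
- key_c: Like key_a. Each key, let go at less than 6 mm below the raised height, returns to the state it had. Pressed fully home (8.5 mm below the raised height) at up to 30 mm/s and let go, a raised key latches, and a latched key is released and springs up to 81 mm within half a second. Stopping a press short of 8 mm may leave the latch as it was.
- key_d: Another of the four identical keys, just like key_a.
- jar: Bystander: a closed glass jar with a steel lid, 68 mm across and 95 mm tall; origin at the centre of its underside, on the bench.
- block: Bystander: a wooden block, 60 x 90 x 45 mm high; origin at the centre of its underside, on the bench.
- bar: Bystander: an offcut of square steel bar, 130 x 20 x 20 mm, its x axis along it; origin at the centre of its underside, on the bench.
- hammer: Bystander: a hammer, 280 mm long, lying along its x axis with the head to +x; origin at the centre of its underside, on the bench.
- nut: Bystander: a steel hex nut, 24 mm across and 13 mm high, on the lid of the switch box behind the key row; origin at the centre of its underside, on the lid.
- tin: Bystander: an aluminium tin, 74 mm across and 75 mm tall; origin at the centre of its underside, on the bench.

How it is judged:
By the outcome, as a careful person would: the job done as asked, in the order asked, and still so for the second after the job is handed in, with the robot touching nothing.
It also fails if it takes over 45 s, if anything falls off the work surface, if the arm or the gripper's body presses on something with over 40 N, if the wrist force passes 120 N, or if a joint passes its speed limit or range.

### The arm

A 6-joint arm with a two-finger parallel gripper is mounted at the origin on the work surface. World frame = base frame: x ahead of the robot, y to its left, z up, the work surface at z = 0. Lengths are in m, angles in rad, forces in N, time in s.
With the tool pointing down it reaches from about 0.35 to 0.975 m from the base axis. Payload 4.9 kg.
Tool frame: the origin (TCP) lies midway between the tips of the shut fingers; the grasp point (between the pads) lies 19 mm behind it; z points along the fingers, y is the direction in which the jaws open and shut (so a half turn about z gives the same grasp; the last joint's range is limited). The gripper opens to 85 mm and grips with 20 to 120 N. Pads are 22 mm wide; open, the fingers measure 114 mm over their backs; the gripper's body (76 mm by 85 mm) begins 54 mm behind the grasp point. The pads swing forward as they close: fully open they stand 13 mm farther back than shut.
Start: joints at [-1.298, 0.053, 1.613, -0, 1.476, -0.119], TCP at [0.239, -0.578, 0.231] pointing down, gripper open.
Joint ranges: [-3.01, 3.01], [-1.01, 2.22], [0.06, 2.58], [-1.02, 4.17], [0.09, 2.62], [-3.14, 3.14]. Speed limits (rad/s): [2.57, 2.57, 3.14, 3.14, 3.14, 3.14].

### API

Orientations are given as a rotation vector (axis times angle).
In Python, from station import ctrl gives the robot as it stands.
- The arm moves only by the tool play_rows, never from a script. Its argument "motion" is a list that holds one entry, the list of rows, each a list of 7 numbers: the closure, from -1 (fully open) to 1 (shut), then the shift along the tool's x, y, z in cm, then the turn, a rotation vector about the tool's x, y, z in degrees. A call has 1 to 20 rows; each row is the pose to reach, as a shift and turn from the pose measured when the call began, along the tool's axes at that moment; what a row does not reach only later rows make up. A row lasts 1/8 s, in which the tool goes at most 62.5 mm and 10.7 degrees, less where a joint would pass 70% of its speed; a pose out of reach is approached as far as the arm can. A call with a gripper value outside its range is refused whole. The fingers move at their own pace and stop on an object; "newtons" is the grip in N (left out, the last holds). Time passes only in rows, so rows that repeat a pose let the fingers close. It gives the time, the measured TCP pose, the force and the opening at its end, in the units of the state.
- ctrl.get_obs(): the state, without advancing time (a new reading comes with each control period).
- ctrl.get_image(name): name is "scene" or "top"; returns a dict with "color" (400x640x3 uint8, red, green, blue), "mtx" (3x3 intrinsics, pixels), "D" ([k1, k2, p1, p2, k3] as OpenCV has them; the pictures are not rectified), "T" (4x4, takes a point from camera to world coordinates). Camera axes: x right, y up, looking along -z (the intrinsics and any distortion apply to the point x, -y, -z); pixel columns grow to the right and rows downward; lengths in m; the calibration is good to about 2 mm. A picture is of the moment at which its call begins. There is no depth.
- ctrl.finish_job(): hands the job in, once; it reports no verdict.
The state is a dict: "t": time; "q": joint angles; "dq": joint speeds; "effort": joint torques, N m; "tool_pos": TCP position; "tool_rot": TCP orientation; "contact_force": force on the tool from outside, world axes, zero at the start; "wrist_torque": the same for the moment, N m; "opening": finger opening in m.
Only numpy, scipy, OpenCV 4.12 (cv2) and the standard library are available. Lean on these libraries where they do the work, as an engineer would, in place of code of your own. Each camera call takes 0.05 s, during which the arm holds its last target.

## Working session

There is one attempt and no reset: what is moved stays moved. The work goes in short steps, Python scripts to look and compute and a tool call to move; the robot and the scene stay as the last step left them, time stands still between calls to the robot, and variables do not carry over. Pictures are saved under pics/ and viewed, and the job is handed in when it is done.

Besides the shell and the picture viewer there is one more tool, called as a command line: name --argument value ..., lists and objects as JSON in quotes. play_rows: Moves the arm, as the interface text tells. Its arguments: {"type":"object","properties":{"motion":{"type":"array"},"newtons":{"type":"number"}},"required":["motion"]}

```bash
mkdir -p pics; ls; python3 - <<'E'
from station import ctrl
import cv2,numpy as np
o=ctrl.get_obs();print({k:np.round(v,4).tolist() for k,v in o.items()})
for n in("scene","top"):
    i=ctrl.get_image(n);cv2.imwrite(f"pics/{n}1.png",i["color"][:,:,::-1]);print(n,i["mtx"].tolist(),i["D"],np.round(i["T"],4).tolist())
E
```

```text
pics
{'t': 0.0, 'q': [-1.298, 0.0534, 1.6143, -0.0, 1.476, -0.119], 'dq': [0.0012, -0.0004, -0.0004, 0.0009, 0.0002, 0.0018], 'effort': [-0.0006, -39.3681, -37.0178, -0.0002, 0.007, -0.0], 'tool_pos': [0.2385, -0.577, 0.23], 'tool_rot': [-3.0794, -0.6111, 0.0003], 'contact_force': [-0.7116, -0.6052, 0.6331], 'wrist_torque': [-0.0, 0.0055, 0.0482], 'opening': 0.0854}
scene [[465.5503508062708, 0.0, 316.52123277635707], [0.0, 465.5503508062708, 198.14260859923985], [0.0, 0.0, 1.0]] [-0.09378175  0.          0.          0.          0.        ] [[-0.8317, -0.3451, 0.4349, 1.0162], [0.5551, -0.5021, 0.6631, 0.7039], [-0.0105, 0.7929, 0.6092, 0.6692], [0.0, 0.0, 0.0, 1.0]]
top [[399.6540784273313, 0.0, 317.6322612644227], [0.0, 399.6540784273313, 202.12948266049924], [0.0, 0.0, 1.0]] [0.02647152 0.         0.         0.         0.        ] [[0.0012, 0.9916, -0.1291, 0.4747], [-0.9998, 0.004, 0.0216, 0.0634], [0.0219, 0.129, 0.9914, 0.951], [0.0, 0.0, 0.0, 1.0]]
```

View pics/scene1.png

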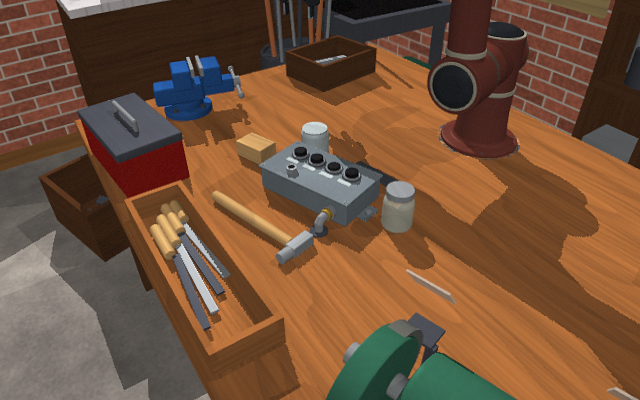

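View pics/top1.png

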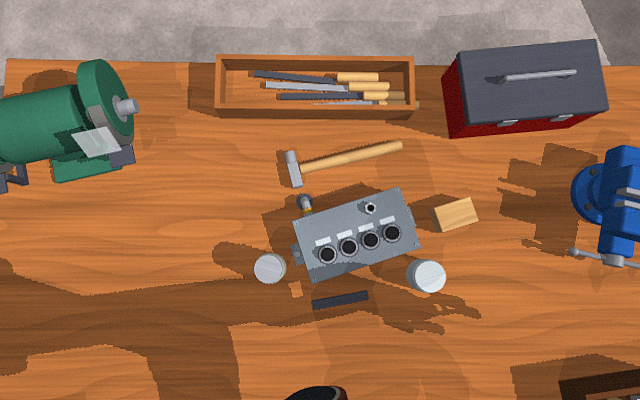

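```bash
cat > h.py <<'E'
import cv2,numpy as np
def ray(i,uv,z):
    p=cv2.undistortPoints(np.array(uv,float).reshape(-1,1,2),i["mtx"],i["D"]).reshape(-1,2)
    d=np.c_[p[:,0],-p[:,1],-np.ones(len(p))]@i["T"][:3,:3].T; c=i["T"][:3,3]
    return c+d*((z-c[2])/d[:,2])[:,None]
def proj(i,P):
    X=(np.array(P,float)-i["T"][:3,3])@i["T"][:3,:3]; X=X*[1,-1,-1]
    return cv2.projectPoints(X,np.zeros(3),np.zeros(3),i["mtx"],i["D"])[0].reshape(-1,2)
E
python3 - <<'E'
from station import ctrl
from h import *
for n,(x0,x1,y0,y1),th in(("top",(285,425,180,290),60),("scene",(255,385,135,225),50)):
    i=ctrl.get_image(n);c=i["color"];m=(c.max(2)<th).astype(np.uint8);mm=np.zeros_like(m);mm[y0:y1,x0:x1]=m[y0:y1,x0:x1]
    k,l,s,ce=cv2.connectedComponentsWithStats(mm)
    for j in range(1,k):
        if s[j,4]>25: print(n,s[j],ce[j].round(1),ray(i,ce[j],.080).round(4))
    cv2.imwrite(f"pics/{n}z.png",cv2.resize(c[y0:y1,x0:x1,::-1],None,fx=5,fy=5,interpolation=cv2.INTER_CUBIC))
E
```

```text
top [368 205   6   6  31] [370.5 207.6] [[ 0.5765 -0.0718  0.08  ]]
top [385 226  14  13 141] [391.7 232.4] [[ 0.522  -0.1175  0.08  ]]
top [364 233  14  14 140] [370.3 239.6] [[ 0.5064 -0.0704  0.08  ]]
top [342 241  14  13 133] [348.6 246.8] [[ 0.4907 -0.0228  0.08  ]]
top [321 248  13  13 136] [327.  253.9] [[0.4752 0.0241 0.08  ]]
scene [295 147  12  10  98] [300.4 151.5] [[ 0.5256 -0.1118  0.08  ]]
scene [311 154  12  10 100] [316.5 158.2] [[ 0.5106 -0.065   0.08  ]]
scene [357 161  28  17  61] [369.9 167.5] [[0.4323 0.0363 0.08  ]]
scene [328 162  12   9  86] [333.7 166.2] [[ 0.4969 -0.0149  0.08  ]]
scene [345 168  13  10 112] [351.5 172.6] [[0.479  0.0287 0.08  ]]
```

View pics/topz.png

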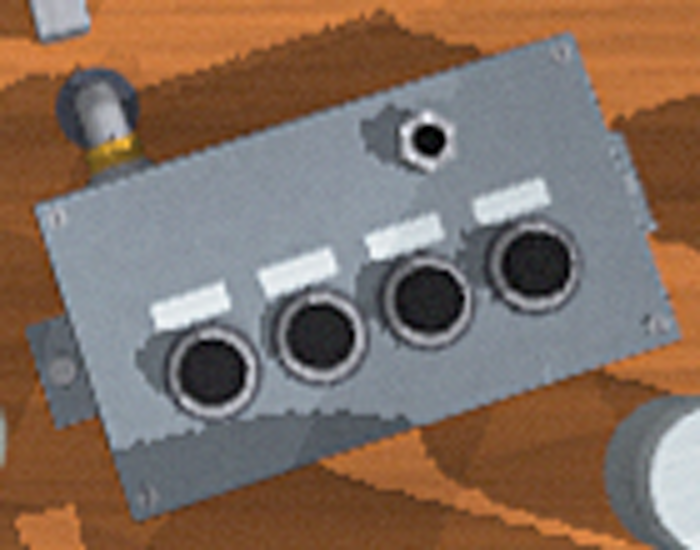

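View pics/scenez.png

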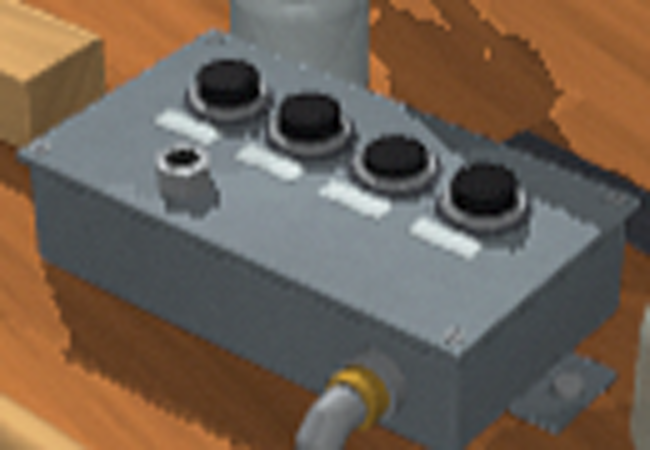

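```bash
cat > st.py <<'E'
import sys
from station import ctrl
from h import *
from scipy.spatial.transform import Rotation as R
K={1:(.4752,.0241),2:(.4907,-.0228),3:(.5064,-.0704),4:(.522,-.1175)}
o=ctrl.get_obs();print("t",round(o["t"],3),"pos",np.round(o["tool_pos"],4),"rot",np.round(o["tool_rot"],4),"F",np.round(o["contact_force"],2),"op",round(float(o["opening"]),4))
r=R.from_rotvec(o["tool_rot"])
for a in sys.argv[1:]:
    k,z=a.split(":"); print(a,(r.inv().apply(np.array([*K[int(k)],float(z)])-o["tool_pos"])*100).round(2))
print("ztool",r.as_matrix()[:,2].round(4))
E
python3 st.py 1:.2 1:.1
```

```text
t 0.2 pos [ 0.2386 -0.5773  0.2305] rot [-3.0802e+00 -6.1130e-01  1.0000e-04] F [ 0.16  0.26 -0.58] op 0.0854
1:.2 [ 44.83 -46.54   3.12]
1:.1 [ 44.83 -46.53  13.12]
ztool [-3.0e-04  1.2e-03 -1.0e+00]
```

play_rows --motion '[[[1,4,-4.2,0,0,0,0],[1,8.2,-8.5,0,0,0,0],[1,12.4,-12.8,0,0,0,0],[1,16.6,-17.2,0,0,0,0],[1,20.8,-21.6,0,0,0,0],[1,25,-26,0,0,0,0],[1,29.2,-30.3,0,0,0,0],[1,33.4,-34.7,0,0,0,0],[1,37.6,-39,0,0,0,0],[1,41.8,-43.4,1,0,0,0],[1,44.8,-46.5,4,0,0,0],[1,44.8,-46.5,8,0,0,0],[1,44.8,-46.5,11,0,0,0],[1,44.8,-46.5,13,0,0,0],[1,44.8,-46.5,13,0,0,0],[1,44.8,-46.5,13,0,0,0]]]' --newtons 40

```text
t: 2.2
tool_pos: [0.4756, 0.0237, 0.1022]
tool_rot: [-3.081, -0.611, -0.002]
contact_force: [-0.2, -0.4, 0.1]
opening: 0.0003
```

```bash
python3 st.py 1:.081 1:.079; python3 - <<'E'
from station import ctrl
from h import *
a=[]
for n,(x0,x1,y0,y1) in(("top",(265,425,180,300)),("scene",(255,405,65,225))):
    i=ctrl.get_image(n);c=i["color"]
    a.append(cv2.resize(c[y0:y1,x0:x1,::-1],(400,int(400*(y1-y0)/(x1-x0)))))
    a[-1]=cv2.copyMakeBorder(a[-1],0,430-a[-1].shape[0],0,0,0)
    print(n,ctrl.get_obs()["contact_force"].__repr__())
cv2.imwrite("pics/v2.png",np.hstack(a))
E
```

```text
t 2.2 pos [0.4756 0.0237 0.1022] rot [-3.0807e+00 -6.1130e-01 -2.0000e-03] F [-0.24 -0.42  0.13] op 0.0003
1:.081 [-0.02 -0.05  2.12]
1:.079 [-0.02 -0.05  2.32]
ztool [ 0.001   0.0011 -1.    ]
top array([-0.38360326,  0.56917869,  0.6116291 ])
scene array([-0.33460285, -1.16515038,  0.11503354])
```

View pics/v2.png

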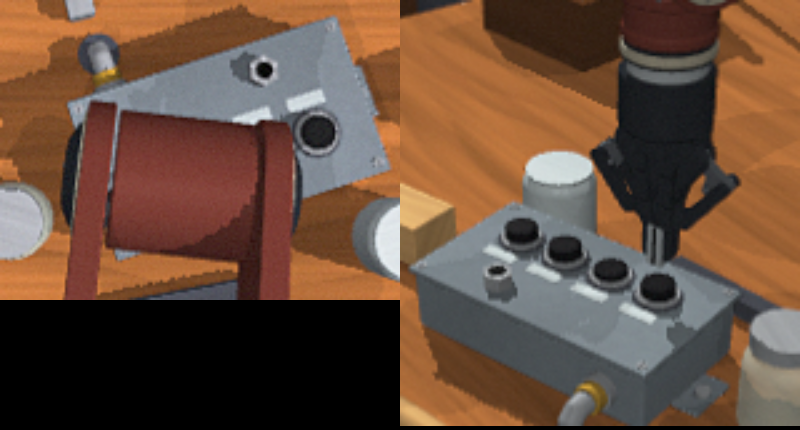

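play_rows --motion '[[[1,0,0,1,0,0,0],[1,0,0,1.8,0,0,0],[1,0,0,2,0,0,0],[1,0,0,2.1,0,0,0],[1,0,0,2.2,0,0,0],[1,0,0,2.3,0,0,0],[1,0,0,2.3,0,0,0]]]'

```text
t: 3.18
tool_pos: [0.4761, 0.0236, 0.0799]
tool_rot: [-3.081, -0.611, -0.004]
contact_force: [-1.1, -1.1, 1.8]
opening: 0.0
```

play_rows --motion '[[[1,0,0,0,0,0,0]]]'

```text
t: 3.3
tool_pos: [0.4761, 0.0236, 0.08]
tool_rot: [-3.081, -0.611, -0.004]
contact_force: [-1.0, -0.6, 1.9]
opening: 0.0004
```

play_rows --motion '[[[1,0,0,0,0,0,0]]]'

```text
t: 3.42
tool_pos: [0.4761, 0.0236, 0.0802]
tool_rot: [-3.081, -0.611, -0.004]
contact_force: [-1.6, -0.2, 2.5]
opening: 0.0001
```

```bash
python3 st.py 1:.1 2:.1 2:.08 
```

```text
t 3.425 pos [0.4761 0.0236 0.0802] rot [-3.0811 -0.6113 -0.0038] F [-1.63 -0.22  2.51] op 0.0001
1:.1 [-0.06 -0.08 -1.98]
2:.1 [-0.42  4.84 -1.98]
2:.08 [-0.42  4.84  0.02]
ztool [ 2.3e-03  9.0e-04 -1.0e+00]
```

play_rows --motion '[[[1,0,0,-1,0,0,0],[1,0,0,-2,0,0,0],[1,-0.2,2.4,-2,0,0,0],[1,-0.4,4.8,-2,0,0,0],[1,-0.4,4.8,-2,0,0,0],[1,-0.4,4.8,-1,0,0,0],[1,-0.4,4.8,-0.3,0,0,0],[1,-0.4,4.8,-0.1,0,0,0],[1,-0.4,4.8,0,0,0,0],[1,-0.4,4.8,0.1,0,0,0],[1,-0.4,4.8,0.1,0,0,0]]]'

```text
t: 4.8
tool_pos: [0.4909, -0.0223, 0.0793]
tool_rot: [-3.081, -0.611, -0.004]
contact_force: [0.7, -0.3, -0.3]
opening: -0.0003
```

play_rows --motion '[[[1,0,0,0,0,0,0]]]'

```text
t: 4.92
tool_pos: [0.491, -0.0223, 0.0795]
tool_rot: [-3.081, -0.611, -0.005]
contact_force: [-0.6, 0.1, 0.0]
opening: 0.0
```

play_rows --motion '[[[1,0,0,0.05,0,0,0]]]'

```text
t: 5.05
tool_pos: [0.4911, -0.0224, 0.0791]
tool_rot: [-3.081, -0.611, -0.005]
contact_force: [0.1, 0.1, -0.3]
opening: 0.0001
```

```bash
python3 st.py 2:.0785 3:.1
```

```text
t 5.05 pos [ 0.4911 -0.0224  0.0791] rot [-3.0814 -0.6114 -0.0052] F [ 0.12  0.15 -0.29] op 0.0001
2:.0785 [-0.06  0.03  0.06]
3:.1 [-0.42  5.03 -2.09]
ztool [ 3.2e-03  7.0e-04 -1.0e+00]
```

play_rows --motion '[[[1,0,0,0.1,0,0,0],[1,0,0,0.2,0,0,0],[1,0,0,0.3,0,0,0],[1,0,0,0.35,0,0,0],[1,0,0,0.35,0,0,0]]]'

```text
t: 5.68
tool_pos: [0.4911, -0.0224, 0.0759]
tool_rot: [-3.081, -0.611, -0.005]
contact_force: [-1.7, 0.8, 2.2]
opening: 0.0002
```

play_rows --motion '[[[1,0,0,0.05,0,0,0]]]'

```text
t: 5.8
tool_pos: [0.4911, -0.0224, 0.0756]
tool_rot: [-3.081, -0.611, -0.005]
contact_force: [-1.5, 0.7, 2.8]
opening: -0.0
```

play_rows --motion '[[[1,0,0,-1,0,0,0],[1,0,0,-2.4,0,0,0],[1,-0.2,2.5,-2.4,0,0,0],[1,-0.4,5,-2.4,0,0,0],[1,-0.4,5,-2.4,0,0,0],[1,-0.4,5,-1.4,0,0,0],[1,-0.4,5,-0.8,0,0,0],[1,-0.4,5,-0.6,0,0,0],[1,-0.4,5,-0.5,0,0,0],[1,-0.4,5,-0.4,0,0,0],[1,-0.4,5,-0.4,0,0,0]]]'

```text
t: 7.18
tool_pos: [0.5067, -0.07, 0.0798]
tool_rot: [-3.081, -0.612, -0.006]
contact_force: [-0.9, 1.2, 2.4]
opening: -0.0
```

play_rows --motion '[[[1,0,0,0,0,0,0]]]'

```text
t: 7.3
tool_pos: [0.5068, -0.07, 0.08]
tool_rot: [-3.081, -0.612, -0.006]
contact_force: [-0.1, 1.0, 2.8]
opening: -0.0002
```

play_rows --motion '[[[1,0,0,0.05,0,0,0]]]'

```text
t: 7.42
tool_pos: [0.5069, -0.0701, 0.0796]
tool_rot: [3.081, 0.612, 0.006]
contact_force: [-0.9, 1.0, 1.4]
opening: -0.0002
```

```bash
python3 st.py 3:.08 4:.08
```

```text
t 7.425 pos [ 0.5069 -0.0701  0.0796] rot [3.0814 0.6115 0.0059] F [-0.86  1.    1.38] op -0.0002
3:.08 [-0.05  0.01 -0.04]
4:.08 [-0.41  4.96 -0.03]
ztool [ 3.7e-03  7.0e-04 -1.0e+00]
```

Key 3 is raised (about 2.2 N at z = 80 mm). Next, key 4.

play_rows --motion '[[[1,0,0,-1,0,0,0],[1,0,0,-2,0,0,0],[1,-0.2,2.5,-2,0,0,0],[1,-0.4,5,-2,0,0,0],[1,-0.4,5,-2,0,0,0],[1,-0.4,5,-1,0,0,0],[1,-0.4,5,-0.4,0,0,0],[1,-0.4,5,-0.2,0,0,0],[1,-0.4,5,-0.1,0,0,0],[1,-0.4,5,0,0,0,0],[1,-0.4,5,0,0,0,0]]]'

```text
t: 8.8
tool_pos: [0.5225, -0.1177, 0.0799]
tool_rot: [3.081, 0.612, 0.007]
contact_force: [-1.1, 1.1, 2.0]
opening: 0.0001
```

play_rows --motion '[[[1,0,0,0,0,0,0]]]'

```text
t: 8.93
tool_pos: [0.5225, -0.1177, 0.0801]
tool_rot: [3.081, 0.612, 0.007]
contact_force: [-2.0, -0.3, 1.9]
opening: 0.0001
```

play_rows --motion '[[[1,0,0,0.05,0,0,0]]]'

```text
t: 9.05
tool_pos: [0.5226, -0.1178, 0.0798]
tool_rot: [3.081, 0.612, 0.007]
contact_force: [-0.8, 1.4, 1.7]
opening: 0.0
```

```bash
python3 st.py 4:.1 2:.1 2:.08
```

```text
t 9.05 pos [ 0.5226 -0.1178  0.0798] rot [3.0812 0.6116 0.0073] F [-0.75  1.39  1.73] op 0.0
4:.1 [-0.04 -0.05 -2.02]
2:.1 [ 0.69 -9.99 -2.03]
2:.08 [  0.68 -10.    -0.03]
ztool [ 4.6e-03  6.0e-04 -1.0e+00]
```

play_rows --motion '[[[1,0,0,-1,0,0,0],[1,0,0,-2.5,0,0,0],[1,0.2,-3,-2.5,0,0,0],[1,0.4,-6.5,-2.5,0,0,0],[1,0.7,-10,-2.5,0,0,0],[1,0.7,-10,-2.5,0,0,0],[1,0.7,-10,-1.2,0,0,0],[1,0.7,-10,-0.3,0,0,0],[1,0.7,-10,0,0,0,0],[1,0.7,-10,0,0,0,0]]]'

```text
t: 10.3
tool_pos: [0.4907, -0.0231, 0.0791]
tool_rot: [-3.082, -0.61, -0.005]
contact_force: [-0.2, -0.6, -0.1]
opening: -0.0
```

```bash
python3 st.py 2:.076 2:.0725
```

```text
t 10.3 pos [ 0.4907 -0.0231  0.0791] rot [-3.0815 -0.6104 -0.0054] F [-0.18 -0.59 -0.15] op -0.0
2:.076 [ 0.01 -0.02  0.31]
2:.0725 [ 0.01 -0.02  0.66]
ztool [ 3.4e-03  8.0e-04 -1.0e+00]
```

play_rows --motion '[[[1,0,0,0.2,0,0,0],[1,0,0,0.35,0,0,0],[1,0,0,0.5,0,0,0],[1,0,0,0.65,0,0,0],[1,0,0,0.75,0,0,0],[1,0,0,0.75,0,0,0]]]'

```text
t: 11.05
tool_pos: [0.4909, -0.0233, 0.0725]
tool_rot: [3.081, 0.611, 0.005]
contact_force: [-3.5, -0.8, 7.7]
opening: -0.0001
```

play_rows --motion '[[[1,0,0,0.1,0,0,0],[1,0,0,0.1,0,0,0]]]'

```text
t: 11.3
tool_pos: [0.4909, -0.0233, 0.0725]
tool_rot: [3.081, 0.611, 0.004]
contact_force: [-4.9, 0.5, 9.3]
opening: 0.0002
```

play_rows --motion '[[[1,0,0,-0.2,0,0,0],[1,0,0,-0.5,0,0,0],[1,0,0,-1,0,0,0],[1,0,0,-2,0,0,0],[1,0,0,-4,0,0,0],[1,0,0,-8,0,0,0],[1,0,0,-12,0,0,0],[1,0,0,-14,0,0,0],[1,0,5,-14,0,0,0],[1,0,10,-14,0,0,0],[1,0,15,-14,0,0,0],[1,0,20,-14,0,0,0],[1,0,25,-14,0,0,0],[1,0,30,-14,0,0,0],[1,0,30,-14,0,0,0],[1,0,30,-14,0,0,0]]]'

```text
t: 13.3
tool_pos: [0.6045, -0.3, 0.2116]
tool_rot: [-3.08, -0.61, -0.002]
contact_force: [0.2, 0.3, 0.1]
opening: 0.0
```

```bash
python3 st.py; python3 - <<'E'
from station import ctrl
from h import *
a=[]
for n,(x0,x1,y0,y1),th in(("top",(265,425,180,300),60),("scene",(255,385,135,225),50)):
    i=ctrl.get_image(n);c=i["color"]
    m=(c.max(2)<th).astype(np.uint8);mm=np.zeros_like(m);mm[y0:y1,x0:x1]=m[y0:y1,x0:x1]
    k,l,s,ce=cv2.connectedComponentsWithStats(mm)
    for j in range(1,k):
        if s[j,4]>25: print(n,s[j],ce[j].round(1))
    b=cv2.resize(c[y0:y1,x0:x1,::-1],(400,int(400*(y1-y0)/(x1-x0))),interpolation=cv2.INTER_CUBIC)
    a.append(cv2.copyMakeBorder(b,0,300-b.shape[0],0,0,0))
    cv2.imwrite(f"pics/{n}3.png",c[:,:,::-1])
cv2.imwrite("pics/v3.png",np.hstack(a))
E
```

```text
t 13.3 pos [ 0.6045 -0.3     0.2116] rot [-3.0801e+00 -6.1040e-01 -2.3000e-03] F [0.15 0.31 0.14] op 0.0
ztool [ 0.0012  0.0018 -1.    ]
top [368 205   6   6  31] [370.5 207.6]
top [385 227  14  12 139] [391.8 232.5]
top [364 233  14  13 136] [370.3 239.4]
top [342 241  14  13 139] [348.8 246.7]
top [321 248  13  13 137] [327. 254.]
scene [295 147  12  10  98] [300.4 151.4]
scene [311 154  12  10 101] [316.5 158.2]
scene [328 161  12  10 106] [333.5 165.4]
scene [345 168  13  10 111] [351.4 172.6]
```

View pics/v3.png

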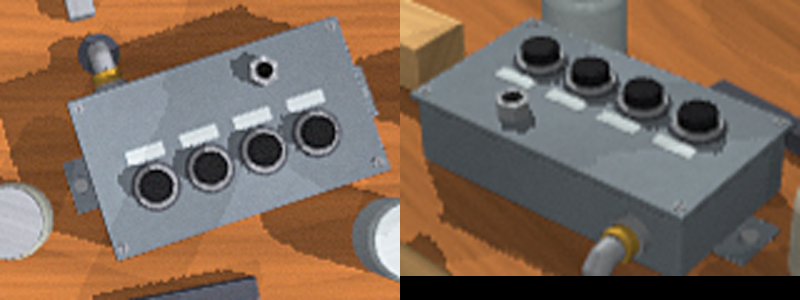

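View pics/scene3.png

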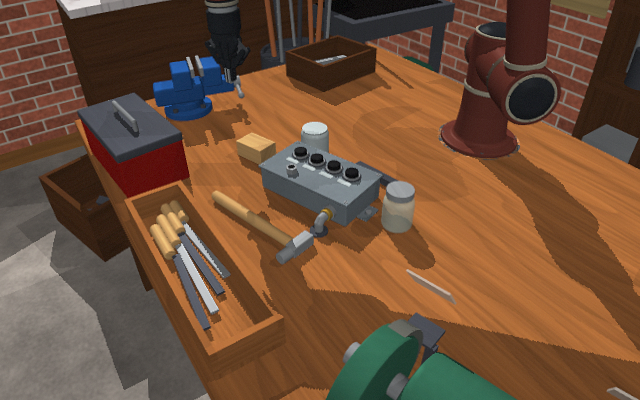

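The scene picture shows key 2 at pixel (333.5, 165.4) now standing as high as its neighbours. Its visible dark area rose from 86 to 106 px, and the other three are unchanged. The jar, tools and other loose things sit where they were, and the arm is clear.

```bash
python3 -c "
from station import ctrl
print(ctrl.finish_job())"
```

```text
the job is handed in; nothing more can be done
None
```

The second key from the left was the latched one. I pressed it fully home and let go, and it sprang up, so all four keys now stand raised.

- **Taps, left to right with shut fingertips:** keys 1, 3 and 4 pushed back with about 2 N at z ≈ 80 mm, so they were up. Key 2 gave no force at 79 mm and met resistance only at about 76 mm, so it was latched. I tapped all four before going back to press it.
- **Press:** key 2 reached its hard stop at 72.5 mm, with 7.7 to 9.3 N on the tool.
- **Last checks:** after I pulled away, the camera showed key 2 at the same height as its neighbours and the other three unchanged. The jar, block, bar, hammer, nut and tin appeared unmoved. The arm was clear with about 0 N of force. It took about 13.4 s in all.
- **Uncertainty:** single force readings scattered by about 0.5 N, and two exceeded the 2.5 N tap limit: 2.51 N on key 1 and 2.8 N on key 3. The measured tip height never went more than about 1.5 mm below the raised top on keys 1, 3 and 4, so none was near switching on. No check failed or disagreed.

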